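# Close up a gauge case

## Task

Put the open gauge case away: with the fingertips, gently push the upright metal retaining flap down until it lies flat over the gauges, and only then swing the hinged lid fully shut over it. Nothing is to be picked up or gripped: leave the gauges in their foam and everything else on the bench where it is.

Things in the scene. Friction and masses are not known exactly. Their poses are not given: they have to be found in the camera images.
- case: Black plastic gauge case fixed to the bench, open on top: 240 (x) x 190 (y) x 70 mm high, walls 6 mm. Origin: centre of its underside. x runs along both hinges; +y is the back, where the lid is hinged; -y is the front, with latch plates and a handle sticking out 28 mm, 40 mm high. Inside, a foam bed (top at 20 mm, ribs to 44 mm) holds three loose gauges, all below 47 mm.
- flap (a joint): Angle of the flap, an aluminium plate 200 x 125 x 4 mm (0.12 to 0.18 kg) hinged inside the front (-y) wall. 0 = folded flat in the case, upper face 60 mm above the bench, free edge towards +y; 1.57 = upright. Starts at 1.4 to 1.75 (above 1.57 it leans out to the front). The stiff hinge stays where left; 2 to 3 N at the free edge moves it. Push its front, then upper, face. Upright, it blocks the lid.
- flap_hinge (a point): Point on the flap's hinge axis, mid-length, 56 mm above the bench, 85 mm from the case's centre towards the front (-y). With the flap down, its underside is at this height. Its frame turns with the flap: x along the hinge, y from the hinge to the free edge, z out of the outer face (up when folded down).
- flap_edge (a point): Middle of the flap's free edge, halfway through its thickness; 125 mm from the hinge. Same axes as flap_hinge.
- lid (a joint): Angle of the lid, a black panel 240 x 190 x 8 mm (0.32 to 0.48 kg), foam-lined inside, hinged on the back (+y) rim. 0 = shut on the rim, top face 78 mm above the bench, free edge towards -y; 1.57 = upright. Starts at 1.65 to 1.95, leaning out to the back. The stiff hinge stays where left; up to 4 N at the free edge moves it. Push its back, then upper, face.
- lid_hinge (a point): Point on the lid's hinge axis, mid-length, 70 mm above the bench, 95 mm from the case's centre towards the back (+y). With the lid shut, its underside is at this height. Its frame turns with the lid: x along the hinge, -y from the hinge to the free edge, z out of the outer face (up when shut).
- lid_edge (a point): Middle of the lid's free edge, halfway through its thickness; 190 mm from the hinge. Same axes as lid_hinge.
- ring_gauge: Loose steel ring in the case's foam, 48 mm across, 20 mm high. Origin: centre of its underside. Leave it.
- gauge_block: Loose steel block in the case's foam, 50 x 30 x 22 mm high. Origin: centre of its underside. Leave it.
- disc_gauge: Loose stepped steel disc in the case's foam, 44 mm across, 26 mm high. Origin: centre of its underside. Leave it.
- caliper: Loose caliper, 200 mm long, 15 mm high, lying behind the case, partly under the leaning lid. Origin: under its beam's middle. Leave it.
- bearing: Loose steel bearing ring, 62 mm across, 18 mm high, in front of the case. Origin: centre of its underside. Leave it.
- flange: Loose turned aluminium flange, 72 mm across, 45 mm high, in front of the case. Origin: centre of its underside. Leave it.
- cleaner: Loose white bottle, 48 mm across, 110 mm high, at the case's +x end. Origin: centre of its underside. Leave it.
- oil_tin: Loose small tin, 56 mm across, 70 mm high, on the left of the bench. Origin: centre of its underside. Leave it.
- v_block: Loose dark steel V-block, 70 x 60 x 41 mm high, on the right of the bench. Origin: centre of its underside. Leave it.

How it is judged:
On the way, in this order (a step that is already met when the one before it is completed fails the run):
1. the flap is folded down flat while the lid still stands open (value of joint flap below 0.08 rad and value of joint lid above 1.2 rad), for 0.2 s.
2. the lid is shut over the folded flap (value of joint flap below 0.08 rad and value of joint lid below 0.06 rad), for 0.2 s.
At the end, for the whole second after the job is handed in: The flap lies flat (within 0.08 rad) and the lid is shut (within 0.06 rad), both at rest; the gauges and the other loose things are within 30 mm of where they were (all of step 2 and velocity of joint flap between -0.05 and 0.05 rad/s and velocity of joint lid between -0.05 and 0.05 rad/s and distance of each of caliper, bearing, cleaner, flange, oil_tin, v_block, ring_gauge, gauge_block, disc_gauge from where it was at the start of the episode below 0.03 m); the robot touches nothing.
It fails at once if the lid is swung in (below 0.7 rad) while the flap still stands up (above 0.3 rad) (value of joint lid below 0.7 rad and value of joint flap above 0.3 rad).
It fails at once if a gauge is lifted more than 15 mm or moved more than 30 mm, or another loose thing is moved more than 30 mm (distance of any of caliper, bearing, cleaner, flange, oil_tin, v_block, ring_gauge, gauge_block, disc_gauge from where it was at the start of the episode above 0.03 m or z of any of ring_gauge, gauge_block, disc_gauge in the frame of case above 0.035 m).
It fails at once if another loose thing is lifted or tipped over (height (world z) of any of caliper, bearing, cleaner, flange, oil_tin, v_block above 0.015 m or angle between any of caliper, bearing, cleaner, flange, oil_tin, v_block's own z axis and vertical above 0.5 rad).
It fails at once if the flap or the lid is squeezed or pressed with more than 60 N (contact force between the fingers and flap above 60 N or contact force between the fingers and lid above 60 N).
It also fails if it takes over 59 s, if anything falls off the work surface, if the arm or the gripper's body presses on something with over 40 N, if the wrist force passes 120 N, or if a joint passes its speed limit or range.

## Robot

A 7-joint arm with a two-finger parallel gripper is mounted at the origin on the work surface. World frame = base frame: x ahead of the robot, y to its left, z up, the work surface at z = 0. Lengths are in m, angles in rad, forces in N, time in s.
With the tool pointing down it reaches from about 0.35 to 0.9 m from the base axis. Payload 8.1 kg.
Tool frame: the origin (TCP) lies midway between the tips of the shut fingers; the grasp point (between the pads) lies 19 mm behind it; z points along the fingers, y is the line along which they close (so a half turn about z gives the same grasp; the last joint's range is limited). The gripper opens to 92 mm and grips with 3 to 60 N. Pads are 19 mm wide; open, the fingers measure 130 mm over their backs; the gripper's body (75 mm by 190 mm) begins 47 mm behind the grasp point.
Start: joints at [-1.439, 0.434, 0.025, 1.573, -0.012, 1.134, -0.075], TCP at [0.145, 0.608, 0.227] pointing down, gripper open.
Joint ranges: [-2.62, 2.62], [-0.44, 2.09], [-1.27, 1.32], [0.08, 2.57], [-1.32, 4.46], [0.12, 2], [-2.74, 2.74]. Speed limits (rad/s): [2.22, 2.22, 3.01, 3.01, 3.14, 3.14, 3.14].

## Interface

Orientations are given as a unit quaternion [x, y, z, w].
In Python, from bench import bot, fingers, solver, capture, telemetry gives the robot as it stands. Calls block until the motion is done:
- bot.move_ptp(position, orientation): joint-space move of the TCP to a pose.
- bot.move_straight(position, orientation=None, velocity=0.15): straight line of the TCP; orientation=None keeps the orientation; velocity is the mean speed in m/s.
- bot.move_j(angles): joint-space move.
- fingers.set_gripper(opening): finger opening in m; the grip force is fixed at half the most; returns when the fingers have stopped.
- bot.hold(seconds).
- solver.inverse_kinematics(position, orientation): joint angles nearest the present ones, or None.
- capture(name): name is "scene" or "side" or "wrist"; returns a dict with "color" (480x640x3 uint8, red, green, blue), "fx", "fy", "cx", "cy" (pixels), "k1" (the pictures are not rectified: a ray, as slopes to the right and down, at radius r is drawn at 1 + k1 r^2 times it, then the intrinsics apply), "pose" (4x4, takes a point from camera to world coordinates); the wrist camera has in their place "T_tool_cam" (4x4, takes a point from camera to tool coordinates, whose origin is the TCP and whose axes are the flange's). Camera axes: x right, y down, z forward; pixel columns grow to the right and rows downward; lengths in m; the calibration is good to about 2 mm. A picture is of the moment at which its call begins: read the wrist's pose just before it. There is no depth.
A pose or a line that the arm cannot do raises bot.MotionError and nothing moves.
- bot.close_job(): hands the job in; it is judged then, once.
Readings, each from a call of its own:
- telemetry.read_clock(): time.
- telemetry.read_joints(): joint angles.
- telemetry.read_dq(): joint speeds.
- telemetry.read_joint_efforts(): joint torques, N m.
- telemetry.read_tcp_pos(): TCP position.
- telemetry.read_tool_rot(): TCP orientation.
- telemetry.read_contact_force(): force on the tool from outside, world axes, zero at the start.
- telemetry.read_moment(): the same for the moment, N m.
- telemetry.read_width(): finger opening in m.
- telemetry.read_gripper_force(): force on a finger pad.
Only numpy, scipy, OpenCV 4.12 (cv2) and the standard library are available. Lean on these libraries where they do the work, as an engineer would, in place of code of your own. Each camera call takes 0.05 s, during which the arm holds its last target. There are 200 camera calls.

## Working session

There is one attempt and no reset: what is moved stays moved. The work goes in short steps, each a Python script; the robot and the scene stay as the last script left them, time stands still between calls to the robot, and variables do not carry over. Pictures are saved under pics/ and viewed, at most 10 in all, crops included, and the job is handed in when it is done.

```bash
mkdir -p pics
python3 - <<'E'
from bench import capture,telemetry
import cv2,numpy as np
for n in("scene","side"):
    c=capture(n);cv2.imwrite(f"pics/{n}0.png",c["color"][:,:,::-1])
    print(n,[c[k] for k in("fx","fy","cx","cy","k1")],np.round(c["pose"],4).tolist())
print(telemetry.read_clock(),telemetry.read_tool_rot())
E
```

```text
scene [465.0138850533361, 465.0138850533361, 323.1599081662884, 236.42158389503143, -0.06723464907290531] [[0.2794, 0.7083, -0.6483, 1.3906], [0.96, -0.2184, 0.1751, -0.2419], [-0.0176, -0.6713, -0.741, 1.0343], [0.0, 0.0, 0.0, 1.0]]
side [541.6585280340473, 541.6585280340473, 321.32729014011267, 223.67972937606996, -0.061246114283613366] [[0.8099, -0.4286, 0.4004, 0.0289], [-0.5863, -0.6131, 0.5296, -0.684], [0.0185, -0.6636, -0.7478, 1.0766], [0.0, 0.0, 0.0, 1.0]]
0.1 [ 1.17168916e-01  9.93111748e-01 -7.08391237e-04 -1.71452869e-05]
```

View pics/scene0.png

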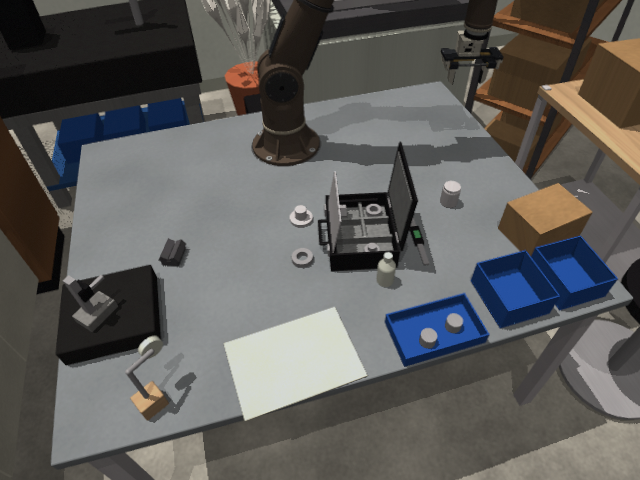

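View pics/side0.png

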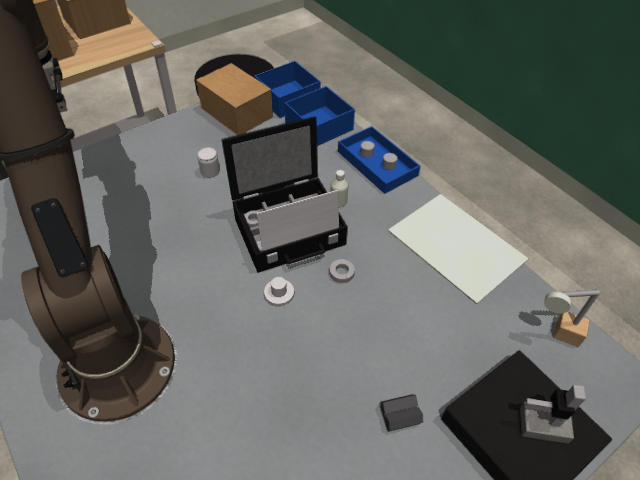

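The case sits around (365,230) in scene and (290,220) in side. In both views the flap is near upright and the lid leans back. I'll enlarge both.

Run:
```python
import cv2
a=cv2.imread("pics/scene0.png")[135:295,280:470];cv2.imwrite("pics/sc1.png",cv2.resize(a,None,fx=4,fy=3.75,interpolation=2)) if 0 else cv2.imwrite("pics/sc1.png",cv2.resize(a,(684,576),interpolation=2))
a=cv2.imread("pics/side0.png")[115:275,190:380];cv2.imwrite("pics/si1.png",cv2.resize(a,(684,576),interpolation=2))
```

```text
(no output)
```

View pics/sc1.png

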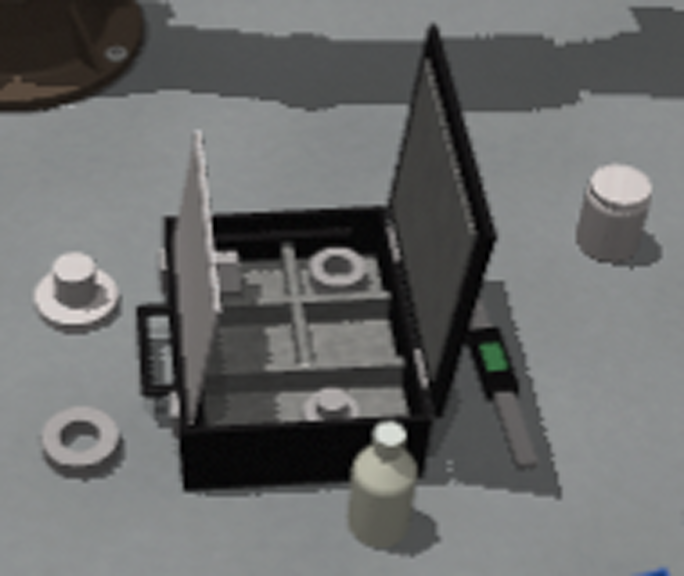

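View pics/si1.png

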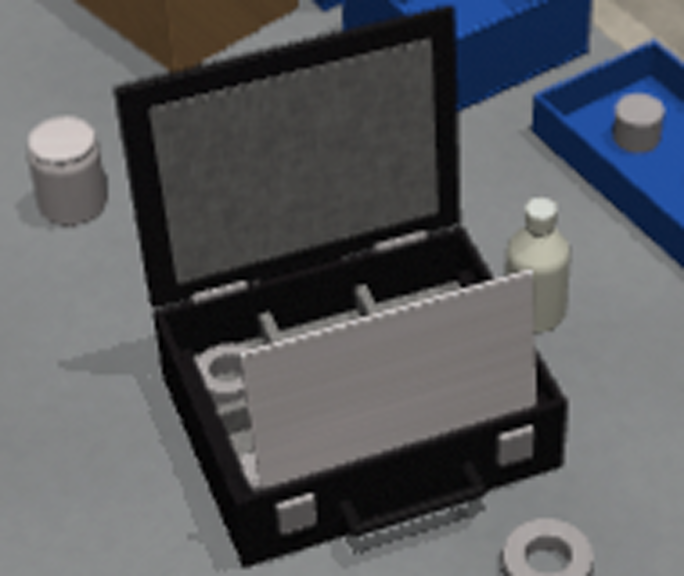

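```bash
cat > geo.py <<'E'
import numpy as np
def case2w(p,q): # q=x,y,yaw
    c,s=np.cos(q[2]),np.sin(q[2]); p=np.atleast_2d(p)
    return np.c_[q[0]+c*p[:,0]-s*p[:,1], q[1]+s*p[:,0]+c*p[:,1], p[:,2]]
def flap(x,r,h,a): # r from hinge, h above underside (outer face = .004)
    return [x,-.085+r*np.cos(a)-h*np.sin(a),.056+r*np.sin(a)+h*np.cos(a)]
def lid(x,r,h,a):
    return [x,.095-r*np.cos(a)+h*np.sin(a),.070+r*np.sin(a)+h*np.cos(a)]
def project(c,P):
    T=np.linalg.inv(c["pose"]);p=P@T[:3,:3].T+T[:3,3];s=p[:,:2]/p[:,2:]
    s=s*(1+c["k1"]*(s**2).sum(1,keepdims=True))
    return s*[c["fx"],c["fy"]]+[c["cx"],c["cy"]]
def ray(c,uv,z):
    d=np.array([(uv[0]-c["cx"])/c["fx"],(uv[1]-c["cy"])/c["fy"]]);s=d.copy()
    for _ in range(9): s=d/(1+c["k1"]*(s@s))
    v=c["pose"][:3,:3]@np.r_[s,1];o=c["pose"][:3,3];return o+v*(z-o[2])/v[2]
E
python3 - <<'E'
from bench import capture
from geo import *
from scipy.optimize import least_squares
S,D=capture("scene"),capture("side")
X,Y=.12,.095
def pts(q):
    f,l=q[3],q[4]
    sc=[([X,-Y,0],186,490),([X,-Y,.07],182,430),([X,Y,0],422,480),([-X,-Y,.07],165,218),(flap(-.1,.125,.002,f),197,132),(flap(.1,.125,.002,f),217,308),(lid(-X,.19,.004,l),432,28),(lid(X,.19,.004,l),494,237)]
    sd=[([-X,-Y,0],248,566),([X,-Y,0],562,468),([X,-Y,.07],565,402),([-X,-Y,.07],242,500),([-X,Y,.07],155,308),(flap(-.1,.125,.002,f),243,353),(flap(.1,.125,.002,f),532,272),(lid(-X,.19,.004,l),117,90),(lid(X,.19,.004,l),453,8)]
    return sc,sd
def res(q):
    o=[]
    for c,L,u0,v0 in((S,pts(q)[0],280,135),(D,pts(q)[1],190,115)):
        o.append(project(c,case2w([p[0] for p in L],q))-np.array([[u0+p[1]/3.6,v0+p[2]/3.6] for p in L]))
    return np.vstack(o).ravel()
r=least_squares(res,[.5,.3,0,1.57,1.8],loss="soft_l1")
print(r.x.round(4));print(res(r.x).reshape(-1,2).round(1).tolist())
R=lambda c,u,v,z,u0,v0:ray(c,(u0+u/3.6,v0+v/3.6),z).round(3)
q=r.x
def loc(w):
    d=w[:2]-q[:2];c,s=np.cos(q[2]),np.sin(q[2]);return (c*d[0]+s*d[1]).round(3),(-s*d[0]+c*d[1]).round(3)
for n,w in dict(cleanertop=R(S,390,436,.11,280,135),flange=R(S,76,298,.012,280,135),bearing=R(S,80,437,.018,280,135),tin=R(S,619,185,.07,280,135),cal1=R(S,525,462,.01,280,135),cal2=R(S,492,355,.015,280,135)).items(): print(n,w,loc(w))
E
```

```text
[ 0.5231  0.1045 -0.2275  1.4184  1.6571]
[[-1.3, 0.2], [-0.4, 0.9], [0.2, -0.8], [-0.8, -0.6], [-0.4, -0.9], [-0.3, 0.6], [-0.1, -1.9], [-0.7, -0.4], [-0.8, -0.3], [0.6, -1.3], [1.3, -0.9], [-1.2, 0.4], [-0.3, -0.0], [-0.3, -0.5], [0.6, -1.3], [-0.4, -1.3], [0.9, -1.7]]
cleanertop [0.697 0.118 0.11 ] (np.float64(0.166), np.float64(0.052))
flange [ 0.402 -0.044  0.012] (np.float64(-0.085), np.float64(-0.172))
bearing [ 0.557 -0.08   0.018] (np.float64(0.075), np.float64(-0.172))
tin [0.464 0.426 0.07 ] (np.float64(-0.13), np.float64(0.3))
cal1 [0.678 0.248 0.01 ] (np.float64(0.119), np.float64(0.175))
cal2 [0.57  0.267 0.015] (np.float64(0.009), np.float64(0.169))
```

Fit residuals are about 1 px. The case is at (0.523, 0.1045), yaw −0.228, with flap at about 1.42 and lid at about 1.66. I'll check that the waypoints can be reached with both wrist options before moving.

```bash
cat >> geo.py <<'E'
Q=[.5231,.1045,-.2275]
from scipy.spatial.transform import Rotation
def ori(sgn):
    y=sgn*np.array([np.cos(Q[2]),np.sin(Q[2]),0]);z=np.array([0,0,-1.]);return Rotation.from_matrix(np.c_[np.cross(y,z),y,z]).as_quat()
W=lambda p:case2w(p,Q)[0]
E
python3 - <<'E'
from bench import solver
from geo import *
for s in(1,-1):
    for p in([0,-.16,.4],[0,-.15,.15],[0,.01,.06],[0,.2,.4],[0,.17,.23],[0,-.055,.078]):
        j=solver.inverse_kinematics(W(p),ori(s));print(s,p,None if j is None else np.round(j,2))
E
```

```text
1 [0, -0.16, 0.4] [-0.87  0.12  1.    1.64 -0.1   1.44 -0.08]
1 [0, -0.15, 0.15] [-0.72  0.41  0.94  2.04 -0.43  0.89  0.22]
1 [0, 0.01, 0.06] [-0.72  0.55  0.57  2.   -0.44  0.72 -0.11]
1 [0, 0.2, 0.4] [-0.93  0.42  0.59  1.26 -0.23  1.53 -0.6 ]
1 [0, 0.17, 0.23] [-0.92  0.46  0.58  1.61 -0.27  1.15 -0.51]
1 [0, -0.055, 0.078] [-0.64  0.49  0.59  2.04 -0.41  0.72 -0.02]
-1 [0, -0.16, 0.4] [ 0.85  0.26 -1.07  1.53  0.23  1.49  2.68]
-1 [0, -0.15, 0.15] [ 0.75  0.52 -1.06  1.93  0.54  1.01  2.36]
-1 [0, 0.01, 0.06] [-0.25  0.5  -0.08  1.96  0.06  0.69  2.54]
-1 [0, 0.2, 0.4] [-0.56  0.39 -0.02  1.22  0.01  1.53  2.34]
-1 [0, 0.17, 0.23] [-0.47  0.43 -0.09  1.57  0.04  1.14  2.34]
-1 [0, -0.055, 0.078] [-0.22  0.44  0.02  2.01 -0.01  0.69  2.72]
```

Run:
```python
from bench import bot,fingers,telemetry as t,capture
from geo import *
import cv2
o=ori(1)
fingers.set_gripper(0)
p=t.read_tcp_pos();bot.move_straight([p[0],p[1],.40],velocity=.3)
bot.move_ptp(W([0,.1,.42]),o)
bot.move_straight(W([0,-.16,.40]),o,velocity=.3)
print(t.read_clock(),t.read_tcp_pos(),W([0,-.16,.40]))
bot.move_straight(W([0,-.15,.15]),velocity=.25)
print(t.read_clock(),t.read_contact_force().round(2) if hasattr(t.read_contact_force(),'round') else t.read_contact_force())
c=capture("side");cv2.imwrite("pics/side2.png",c["color"][90:300,170:450,::-1].repeat(2,0).repeat(2,1))
```

```text
5.4333 [ 0.4874276  -0.04947986  0.39989727] [ 0.48701318 -0.05137733  0.4       ]
6.5833 [-0.49 -1.2   0.45]
```

View pics/side2.png

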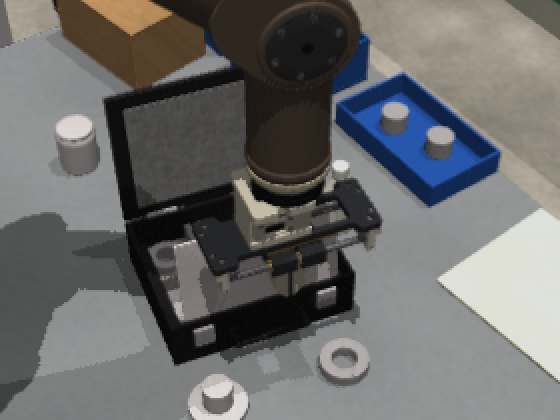

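The closed fingers are in front of the flap (flap at about (185,280) in the crop), and nothing has been disturbed. Next I'll push the flap along its arc, watching the force.

Run:
```python
from bench import bot,telemetry as t,capture
from geo import *
import cv2
F=lambda:np.round(t.read_contact_force(),1)
r=.095
def P(a,dz=0): 
    p=flap(0,r,.004,a);return W([p[0],p[1]-.0095,p[2]+dz])
f0=F()
for a in [1.4,1.2,1.0,.8,.6,.45,.3,.2,.1,.03]:
    bot.move_straight(P(a),velocity=.08); f=F()-f0; print(a,f,round(t.read_clock(),1))
    if np.linalg.norm(f)>25: print("stop");break
else:
    for dz in(0,-.0015,-.003,-.0045):
        if np.linalg.norm(F()-f0)>12: break
        bot.move_straight(P(0,dz),velocity=.03);print(dz,F()-f0,t.read_tcp_pos()[2])
bot.hold(.3)
p=t.read_tcp_pos()
bot.move_straight([p[0],p[1],.40],velocity=.25)
print(t.read_clock())
bot.move_straight(W([0,.19,.40]),velocity=.3)
c=capture("side");cv2.imwrite("pics/side3.png",c["color"][90:300,170:450,::-1].repeat(2,0).repeat(2,1))
print(t.read_clock())
```

```text
1.4 [ 1.2  0.4 -0.1] 7.6
1.2 [ 1.1 -0.1 -0.4] 8.0
1.0 [ 0.8  0.3 -0.2] 8.4
0.8 [1.3 0.3 0.6] 8.8
0.6 [-0.3 -0.1 -0.2] 9.2
0.45 [ 0.2  0.1 -0.4] 9.5
0.3 [ 0.4 -0.2  0.1] 9.8
0.2 [ 0.2 -0.2 -0.4] 10.1
0.1 [ 0.5  0.3 -0.5] 10.3
0.03 [ 0.3  0.2 -0.7] 10.6
0 [-0.7  0.1  5.2] 0.060316612038946754
-0.0015 [-6.1  0.1 23.8] 0.06000932238765101
12.9167
13.75
```

View pics/side3.png

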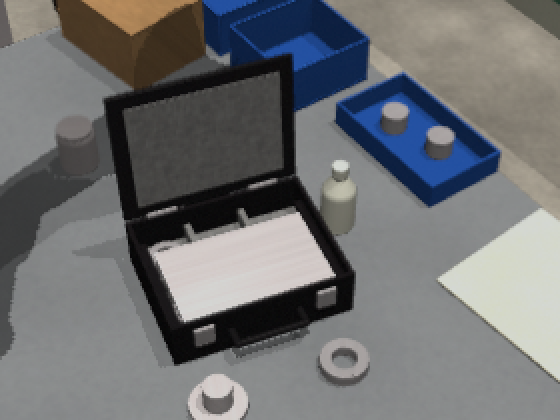

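The flap lies flat: contact came at z = 0.060 and it looks flush in the picture, with the lid still open. Now the lid.

Run:
```python
from bench import bot,telemetry as t,capture
from geo import *
import cv2
F=lambda:np.round(t.read_contact_force(),1)
r=.16
def P(a,dz=0): 
    p=lid(0,r,.008,a);return W([p[0],p[1]+.0095,p[2]+dz])
bot.move_straight(W([0,.19,P(1.6)[2]]),velocity=.25)
f0=F()
for a in [1.57,1.4,1.2,1.0,.8,.65,.5,.37,.25,.15,.07,.025]:
    bot.move_straight(P(a),velocity=.1); f=F()-f0; print(a,f,round(t.read_clock(),1))
    if np.linalg.norm(f)>25: print("stop");break
else:
    for dz in(.002,.001,0,-.001,-.002,-.003,-.004):
        bot.move_straight(P(0,dz),velocity=.03);print(dz,F()-f0,t.read_tcp_pos()[2])
        if np.linalg.norm(F()-f0)>10: break
    bot.hold(.3)
    p=t.read_tcp_pos()
    bot.move_straight([p[0],p[1],.40],velocity=.25)
    bot.move_straight(W([0,.25,.40]),velocity=.3)
c=capture("side");cv2.imwrite("pics/side4.png",c["color"][90:300,170:450,::-1].repeat(2,0).repeat(2,1))
print(t.read_clock())
```

```text
1.57 [ 0.1  1.1 -1.2] 15.5
1.4 [ 0.4  0.1 -0.9] 15.9
1.2 [0.3 0.5 0.8] 16.4
1.0 [-0.1  0.2 -0.1] 16.9
0.8 [ 0.   1.4 -0.6] 17.3
0.65 [-0.3  1.1 -0.8] 17.7
0.5 [ 0.6 -0.1  0.2] 18.1
0.37 [-0.1  0.3 -0.1] 18.5
0.25 [ 0.7  0.1 -1.3] 18.8
0.15 [-0.4  0.2  0.3] 19.1
0.07 [-0.2  0.9 -0.1] 19.4
0.025 [ 0.6  0.1 -1.2] 19.6
0.002 [ 0.2  0.3 -0.2] 0.08000499134624357
0.001 [0.8 0.8 0. ] 0.07898912372437882
0 [-0.8 -0.5  5.6] 0.07832571122829668
-0.001 [-5.9  0.4 19.2] 0.07813891822451051
23.6083
```

View pics/side4.png

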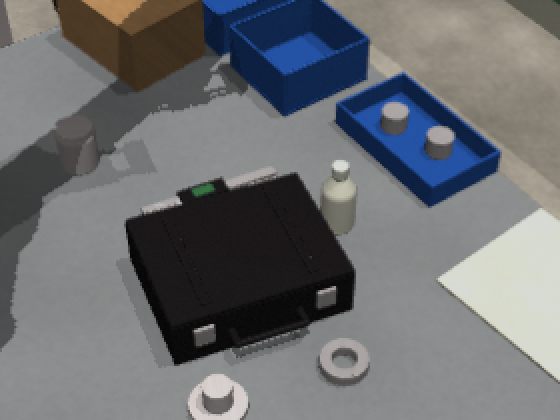

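The lid is shut flush (contact at z = 0.078), and the bottle, bearing, flange and tin haven't moved in the picture. The arm is clear.

```bash
python3 -c "
from bench import bot
bot.hold(.3);print(bot.close_job())"
```

```text
the job is handed in; nothing more can be done
None
```

The job is handed in: the flap was pushed flat first, then the lid was shut over it, in about 24 s with wrist-force readings no higher than about 25 N; the last picture shows nothing else moved, but the hand-in gave no verdict.

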